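# Carver's kit back into its foam tray

## Task

Put the carving kit back into its foam tray: the long chisel, the short chisel, the rasp and the slender gouge, each laid fully down in the recess that is cut to its own outline, blade end where the outline has it. The two broad-bladed gouges do not belong to this kit; leave them where they lie.

Things in the scene. Friction and masses are not known exactly. Their poses are not given: they have to be found in the camera images.
- long_chisel_mid (a point): The long mason's chisel: all steel, a mushroomed head, 222 mm long; eight-sided shaft 17 mm thick, flat blade 30 mm wide over the last 57 mm. This point: on the shaft, in its axis (8.5 mm above the underside), 101 mm from the head end and 121 mm from the cutting edge. x axis towards the blade end.
- short_chisel_mid (a point): The short mason's chisel: all steel, a mushroomed head, 164 mm long; eight-sided shaft 18 mm thick, flat blade 30 mm wide over the last 42 mm. This point lies on the shaft, in its axis (9 mm above its underside), 71 mm from the head end and 93 mm from the cutting edge. x axis towards the blade end.
- flat_rasp_mid (a point): The rasp: wooden handle and a long flat blade, 237 mm in all; handle 27 mm wide and 30 mm high, blade 25 mm wide, its top 14 mm above the underside. This point lies in the front part of the handle, 13 mm above its underside, 94 mm from the handle's end and 143 mm from the blade's tip. x axis towards the blade end.
- slim_gouge_mid (a point): The slender gouge: wooden handle and a thin straight steel, 197 mm in all; handle 26 mm wide and 29 mm high, steel only about 10 mm wide along its whole length (the two others have broad blades). This point lies in the handle, 12 mm above its underside, 68 mm from the handle's end and 129 mm from the tip. x axis towards the blade end.
- broad_gouge_a_mid (a point): A broad-bladed gouge: wooden handle like the slender gouge's but a wide, flat steel; about 200 mm long and 31 mm high. It has no recess in the tray and stays where it lies. This point lies in its handle, 13 mm above its underside. x axis towards the blade end.
- broad_gouge_b_mid (a point): A second broad-bladed gouge: wooden handle, wide steel; about 196 mm long and 32 mm high. It has no recess in the tray and stays where it lies. This point lies in its handle, 13 mm above its underside. x axis towards the blade end.
- long_chisel_seat (a point): Where the long chisel's point is when it lies fully down in its recess in the foam, its x axis along this one. Floor 8 mm below; recess 16 mm deep, from 108 mm behind to 128 mm ahead (7 mm play each end), 34 mm wide, 44 mm from 64 mm ahead of the point on. Four dark inserts (272 x 63 mm, in any order, 64 mm apart) lie in a fixed wooden tray; foam top 42 mm above the bench, recess floor 26 mm.
- short_chisel_seat (a point): Where the short chisel's point is when it lies fully down in its recess in the foam, its x axis along this one. Floor 9 mm below; recess 16 mm deep, from 78 mm behind to 100 mm ahead (7 mm play each end), 36 mm wide, 44 mm from 51 mm ahead of the point on. A finger channel 60 mm wide, as deep as the recesses, crosses all inserts at these points.
- flat_rasp_seat (a point): Where the flat rasp's point is when it lies fully down in its recess in the foam, its x axis along this one. Floor 13 mm below; recess 16 mm deep, from 101 mm behind to 150 mm ahead (7 mm play each end), 41 mm wide, 39 mm from 30 mm ahead of the point on. The tray's lip is lower than the channel floor.
- slim_gouge_seat (a point): Where the slender gouge's point is when it lies fully down in its recess in the foam, its x axis along this one. Floor 12 mm below; recess 16 mm deep, from 75 mm behind to 136 mm ahead (7 mm play each end), 40 mm wide, 26 mm from 38 mm ahead of the point on. Recess floors are light grey.

How it is judged:
By the outcome, as a careful person would: the job done as asked, in the order asked, and still so for the second after the job is handed in, with the robot touching nothing.
It also fails if it takes over 109 s, if anything falls off the work surface, if the arm or the gripper's body presses on something with over 40 N, if the wrist force passes 120 N, or if a joint passes its speed limit or range.

## Robot

A 6-joint arm with a two-finger parallel gripper is mounted at the origin on a cart in front of the work surface, level with it; the furniture and walls round the work are solid. World frame = base frame: x ahead of the robot, y to its left, z up, the work surface at z = 0. Lengths are in m, angles in rad, forces in N, time in s.
With the tool pointing down it reaches from about 0.2 to 0.875 m from the base axis. Payload 3.4 kg.
Tool frame: the origin (TCP) lies between the finger pads; the fingertips stand 25 mm ahead of it and the grasp point (between the pads) lies 6 mm ahead of it (r.nose_length is the z of the fingertips in the tool frame, in m); z points along the fingers, x is the direction in which the jaws open and shut, and the axes are right-handed (so a half turn about z gives the same grasp; the last joint's range is limited). The gripper opens to 94 mm and grips with 3 to 60 N. Pads are 16 mm wide; open, the fingers measure 119 mm over their backs; the gripper's body (75 mm by 177 mm) begins 78 mm behind the grasp point.
Start: joints at [-1.467, 0.276, 1.505, -0, 1.361, -0.121], TCP at [0.128, -0.561, 0.23] pointing down, gripper open.
Joint ranges: [-2.89, 2.89], [-0.75, 2.08], [0.22, 2.7], [-1.18, 4.32], [0.11, 2.71], [-2.7, 2.7]. Speed limits (rad/s): [2.57, 2.57, 3.14, 3.14, 3.14, 3.14].

## Interface

Orientations are given as a unit quaternion [w, x, y, z].
In Python, from plant import r, gripper_to, inverse_kinematics, vision, models, telemetry gives the robot as it stands. Calls block until the motion is done:
- r.move_to(position, orientation): joint-space move of the TCP to a pose.
- r.move_l(position, rot=None, vel=0.15, guard=None): straight line of the TCP; rot=None keeps the orientation; vel is the mean speed in m/s. With guard (N) it stops when the force on the tool has changed by that much, and returns True; else False.
- r.movej(angles): joint-space move.
- gripper_to(opening, f_grip=None): finger opening in m; f_grip is the grip in N (None keeps the last); returns when the fingers have stopped.
- r.hold(seconds).
- inverse_kinematics(position, orientation): joint angles nearest the present ones, or None.
- vision.snapshot(name): name is "scene" or "top" or "wrist"; returns the picture (480x640x3 uint8, red, green, blue); there is no depth.
- vision.get_calibration(name): a dict with "fx", "fy", "cx", "cy" (pixels), "position" and "orientation" of the camera in the world. Camera axes: x right, y down, z forward; pixel columns grow to the right and rows downward; lengths in m; the calibration is good to about 2 mm. A picture is of the moment at which its call begins: read the wrist's pose just before it. get_calibration takes no time and is no camera call; for the wrist camera it gives the pose at the moment of the call.
A pose or a line that the arm cannot do raises r.PlanningError and nothing moves.
- r.sign_off(): hands the job in, once; it reports no verdict.
Trained networks look in the newest picture that a camera, given by its name, has taken for a name from the list of things; names that differ only in an ending like _2 or _b are one class to them, and where a whole thing is asked for, a point or a joint stands for the part that bears it (a point fixed in the world has none). Each returns a list of dicts, best first, with "score" (0 to 1); they miss things now and then, are a little off and sometimes report something else, mostly with a low value. They report only what shows in the picture. A call takes as long as a camera call.
- models.boxes_of(thing, camera): "at" ([x, y, z] in m, in world coordinates, good to about 4 mm: the middle of the surface that is visible of it).
- models.regions_of(thing, camera): "pixels" (480x640 bool, what is visible of it).
- models.mark_of(thing, camera): "at" ([x, y, z] in m, in world coordinates, good to about 4 mm: a listed point, or the origin of a listed thing).
Readings, each from a call of its own:
- telemetry.current_t(): time.
- telemetry.current_joints(): joint angles.
- telemetry.current_dq(): joint speeds.
- telemetry.current_joint_efforts(): joint torques, N m.
- telemetry.current_ee_pos(): TCP position.
- telemetry.current_tool_rot(): TCP orientation.
- telemetry.current_wrist_force(): force on the tool from outside, world axes, zero at the start.
- telemetry.current_torque(): the same for the moment, N m.
- telemetry.current_opening(): finger opening in m.
Only numpy, scipy, OpenCV 4.12 (cv2) and the standard library are available. Lean on these libraries where they do the work, as an engineer would, in place of code of your own. Each camera call takes 0.05 s, during which the arm holds its last target.

## Working session

There is one attempt and no reset: what is moved stays moved. The work goes in short steps, each a Python script; the robot and the scene stay as the last script left them, time stands still between calls to the robot, and variables do not carry over. Pictures are saved under pics/ and viewed, and the job is handed in when it is done.

```bash
ls; mkdir -p pics; python3 - <<'E'
from plant import r, gripper_to, inverse_kinematics, vision, models, telemetry
import cv2
for n in ["scene","top","wrist"]:
    im=vision.snapshot(n); cv2.imwrite(f"pics/{n}0.png",im[:,:,::-1]); print(n,vision.get_calibration(n))
print(telemetry.current_t(),telemetry.current_tool_rot())
E
```

```text
pics
scene {'fx': 471.4262549551003, 'fy': 471.4262549551003, 'cx': 309.5145381202692, 'cy': 237.10658942205754, 'position': array([-0.26007921,  0.36869935,  0.7989211 ]), 'orientation': array([ 0.21117535, -0.47988571,  0.77138592, -0.36066389])}
top {'fx': 551.5169920922353, 'fy': 551.5169920922353, 'cx': 315.40682912857676, 'cy': 234.77958342612905, 'position': array([ 0.45096993, -0.05262419,  1.45844289]), 'orientation': array([-0.02816934,  0.70790389, -0.7056201 ,  0.01337325])}
wrist {'fx': 390.0253235075251, 'fy': 390.0253235075251, 'cx': 318.6154894842896, 'cy': 235.04658651137228, 'position': array([ 0.20610098, -0.54323699,  0.38432729]), 'orientation': array([ 0.10809139,  0.77437223, -0.61738002, -0.08663611])}
0.15 [-4.76001643e-04  7.81968281e-01 -6.23317871e-01 -4.60634743e-04]
```

View pics/top0.png

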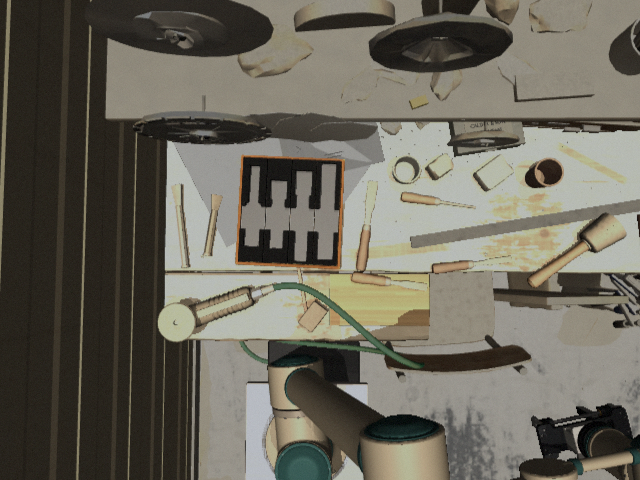

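View pics/scene0.png

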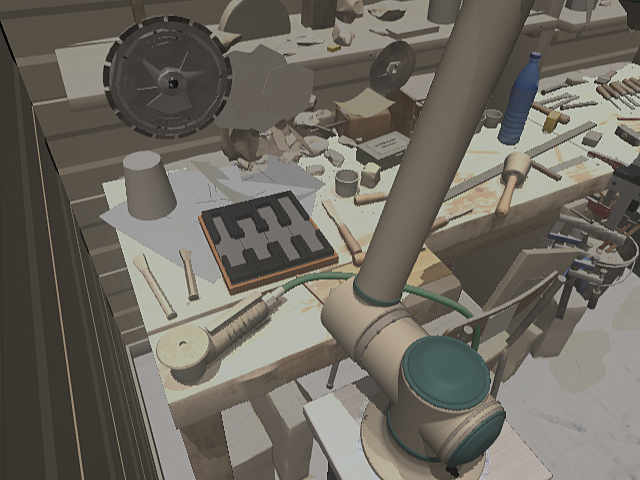

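```bash
cat > h.py <<'E'
from plant import r, gripper_to, inverse_kinematics, vision, models, telemetry
import cv2, numpy as np
from scipy.spatial.transform import Rotation as R
def RQ(q): return R.from_quat([q[1],q[2],q[3],q[0]]).as_matrix()
def px2w(c,u,v,z):
    d=RQ(c['orientation'])@np.array([(u-c['cx'])/c['fx'],(v-c['cy'])/c['fy'],1.]); p=c['position']
    return p+d*(z-p[2])/d[2]
def w2px(c,p):
    q=RQ(c['orientation']).T@(np.asarray(p)-c['position']); return np.array([c['fx']*q[0]/q[2]+c['cx'],c['fy']*q[1]/q[2]+c['cy']])
E
python3 - <<'E'
from h import *
for n in ["top"]:
    vision.snapshot(n)
    for t in ["long_chisel","short_chisel","flat_rasp","slim_gouge","broad_gouge_a"]:
        for k in ["_mid","_seat"]:
            if 'broad' in t and k=='_seat': continue
            try:
                for o in models.mark_of(t+k,n)[:3]: print(n,t+k,round(o['score'],2),np.round(o['at'],3))
            except Exception as e: print(t+k,e)
print(telemetry.current_t())
E
```

```text
top long_chisel_mid 0.63 [0.547 0.334 0.006]
top long_chisel_mid 0.59 [0.551 0.251 0.011]
top long_chisel_mid 0.2 [ 0.456 -0.397  0.011]
top long_chisel_seat 0.66 [ 0.423 -0.183  0.011]
top long_chisel_seat 0.6 [0.58  0.013 0.035]
top short_chisel_mid 0.56 [0.551 0.252 0.014]
top short_chisel_seat 0.55 [0.579 0.08  0.034]
top short_chisel_seat 0.34 [0.58  0.14  0.037]
top flat_rasp_mid 0.82 [ 0.536 -0.156  0.01 ]
top flat_rasp_seat 0.64 [ 0.573 -0.053  0.039]
top flat_rasp_seat 0.39 [0.576 0.14  0.038]
top slim_gouge_mid 0.88 [ 0.631 -0.315  0.012]
top slim_gouge_seat 0.81 [0.579 0.142 0.04 ]
top broad_gouge_a_mid 0.56 [ 0.454 -0.398  0.01 ]
0.65
```

```bash
python3 - <<'E'
import cv2
a=cv2.imread("pics/top0.png")
cv2.imwrite("pics/z1.png",cv2.resize(a[140:290,160:360],None,fx=4,fy=4,interpolation=cv2.INTER_CUBIC))
cv2.imwrite("pics/z2.png",cv2.resize(a[170:300,340:530],None,fx=4,fy=4,interpolation=cv2.INTER_CUBIC))
E
```

```text
(no output)
```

View pics/z1.png

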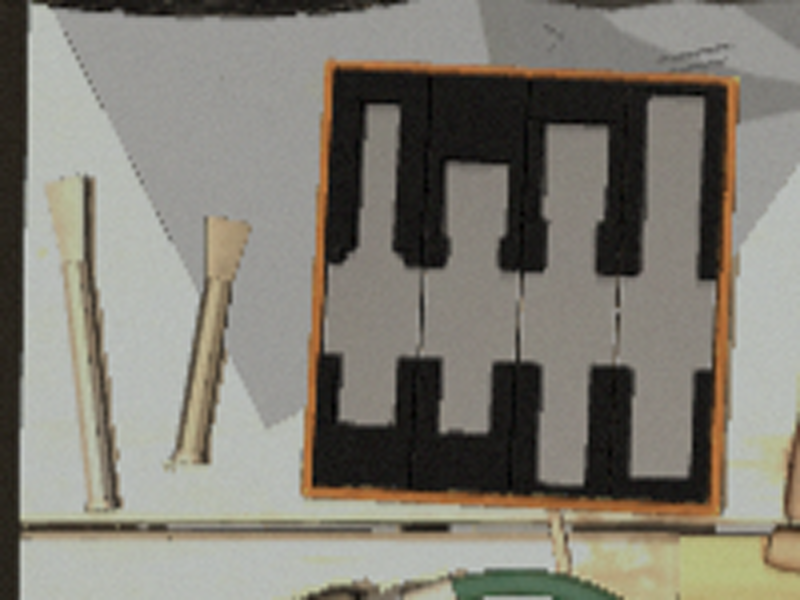

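View pics/z2.png

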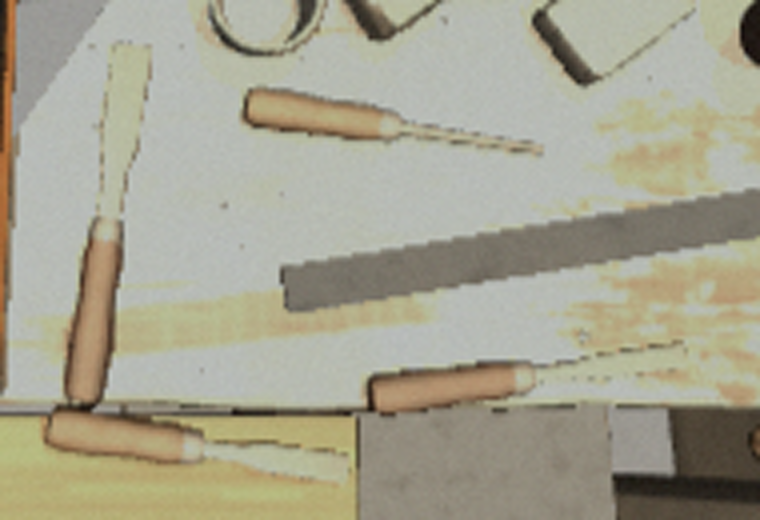

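View pics/wrist0.png

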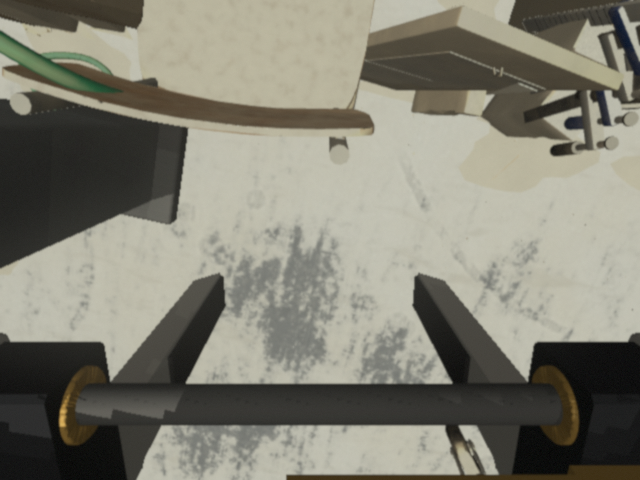

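```bash
python3 - <<'E'
from h import *
im=vision.snapshot("top"); c=vision.get_calibration("top")
vis=im[:,:,::-1].copy()
for t,hz in [("long_chisel",.0085),("short_chisel",.009),("flat_rasp",.012),("slim_gouge",.012)]:
    rs=models.regions_of(t+"_mid","top")
    for o in rs[:3]:
        m=o['pixels']; v,u=np.nonzero(m)
        if len(u)<30: continue
        P=np.array([px2w(c,a,b,hz)[:2] for a,b in zip(u,v)])
        mu=P.mean(0); w,V=np.linalg.eigh(np.cov((P-mu).T)); d=V[:,1]
        s=(P-mu)@d; n=(P-mu)@V[:,0]
        print(t,round(o['score'],2),len(u),np.round(mu,4),"ang",round(np.degrees(np.arctan2(d[1],d[0])),1),"ends",np.round(mu+d*s.min(),4),np.round(mu+d*s.max(),4),"len",round(np.ptp(s),4),"wid",round(np.ptp(n),4))
    m=rs[0]['pixels']; vis[m]=(vis[m]*.5+np.array([0,0,127])).astype(np.uint8)
cv2.imwrite("pics/m1.png",cv2.resize(vis[140:300,160:500],None,fx=2.35,fy=2.35))
# tray outline corners from zoom
def z1(x,y): return 160+(x+.5)/4-.5,140+(y+.5)/4-.5
for n,x,y,z in [("TL",332,65,.03),("TR",737,78,.03),("BL",308,492,.03),("BR",716,510,.03)]:
    print(n,px2w(c,*z1(x,y),z))
cs=vision.get_calibration("scene")
print("cone",px2w(cs,150,215,0),px2w(cs,142,157,0.15), w2px(c,px2w(cs,150,215,0)))
E
```

```text
long_chisel 0.69 573 [0.5635 0.3355] ang -172.7 ends [0.6708 0.3492] [0.4503 0.3211] len 0.2223 wid 0.0251
short_chisel 0.59 485 [0.5676 0.2518] ang 171.4 ends [0.6433 0.2404] [0.4817 0.2647] len 0.1633 wid 0.0285
flat_rasp 0.66 794 [ 0.5571 -0.1557] ang 172.1 ends [ 0.6797 -0.1728] [ 0.4447 -0.1401] len 0.2372 wid 0.03
slim_gouge 0.66 358 [ 0.6317 -0.3012] ang 81.2 ends [ 0.6114 -0.4321] [ 0.6402 -0.2468] len 0.1876 wid 0.0262
slim_gouge 0.49 542 [ 0.4595 -0.4087] ang 97.6 ends [ 0.4759 -0.5312] [ 0.4484 -0.3256] len 0.2074 wid 0.028
TL [0.74189926 0.16929201 0.03      ]
TR [ 0.73321372 -0.09620715  0.03      ]
BL [0.46204391 0.18165674 0.03      ]
BR [ 0.45140154 -0.0828825   0.03      ]
cone [0.83418786 0.28547993 0.        ] [0.88323953 0.26564439 0.15      ] [201.70519377 124.21363914]
```

View pics/m1.png

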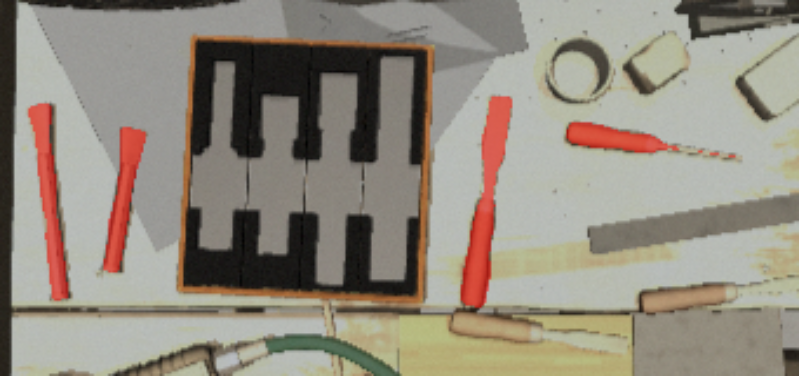

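```bash
python3 - <<'E'
from h import *
from scipy.optimize import minimize
im=cv2.imread("pics/top0.png"); c=vision.get_calibration("top")
hsv=cv2.cvtColor(im,cv2.COLOR_BGR2HSV)
g=im.mean(2)
# behind, ahead, w1, w2, step
spec=[("slim_gouge",75,136,40,26,38),("short_chisel",78,100,36,44,51),("long_chisel",108,128,34,44,64),("flat_rasp",101,150,41,39,30)]
S=6; x0,y0,x1,y1=238,152,348,272
crop=cv2.resize(g[y0:y1,x0:x1].astype(np.float32),None,fx=S,fy=S,interpolation=cv2.INTER_LINEAR)
obs=(crop>75).astype(np.uint8)
def render(p):
    X,Y,a=p; ca,sa=np.cos(a),np.sin(a); out=[]
    for z in (.042,.026):
        m=np.zeros_like(obs)
        for i,(n,b,f,w1,w2,st) in enumerate(spec):
            yo=(1.5-i)*64
            for (s0,s1,w) in [(-b,st,w1),(st,f,w2),(-30,30,63)]:
                pts=[]
                for s,t in [(s0,-w/2),(s1,-w/2),(s1,w/2),(s0,w/2)]:
                    s_,t_=s/1e3,(t+yo)/1e3
                    u,v=w2px(c,[X+ca*s_-sa*t_,Y+sa*s_+ca*t_,z]); pts.append([(u-x0+.5)*S-.5,(v-y0+.5)*S-.5])
                cv2.fillPoly(m,[np.round(np.array(pts)*16).astype(np.int32)],1,shift=4)
        out.append(m)
    return out[0]&out[1]
def cost(p):
    m=render(p); return (m!=obs).sum()/1000+0.
best=None
p=np.array([.578,.044,-.045])
s0=np.array([[0,0,0],[.006,0,0],[0,.006,0],[0,0,.03]])
res=minimize(cost,p,method="Nelder-Mead",options=dict(initial_simplex=p+s0,xatol=1e-5,fatol=1e-4))
print(res.x,res.fun,cost(p),obs.sum())
X,Y,a=res.x
for i,s in enumerate(spec):
    yo=(1.5-i)*.064; print(s[0],X-np.sin(a)*yo,Y+np.cos(a)*yo,np.degrees(a))
m=render(res.x); v=np.dstack([obs*255,m*255,obs*0]); cv2.imwrite("pics/fit.png",v)
E
```

```text
[ 0.57623149  0.0456174  -0.04485718] 107.787 112.68 288873
slim_gouge 0.5805363381983565 0.14152083687910394 -2.5701268600513894
short_chisel 0.5776664416181218 0.07758521540235 -2.5701268600513894
long_chisel 0.574796545037887 0.01364959392559608 -2.5701268600513894
flat_rasp 0.5719266484576523 -0.05028602755115784 -2.5701268600513894
```

View pics/fit.png

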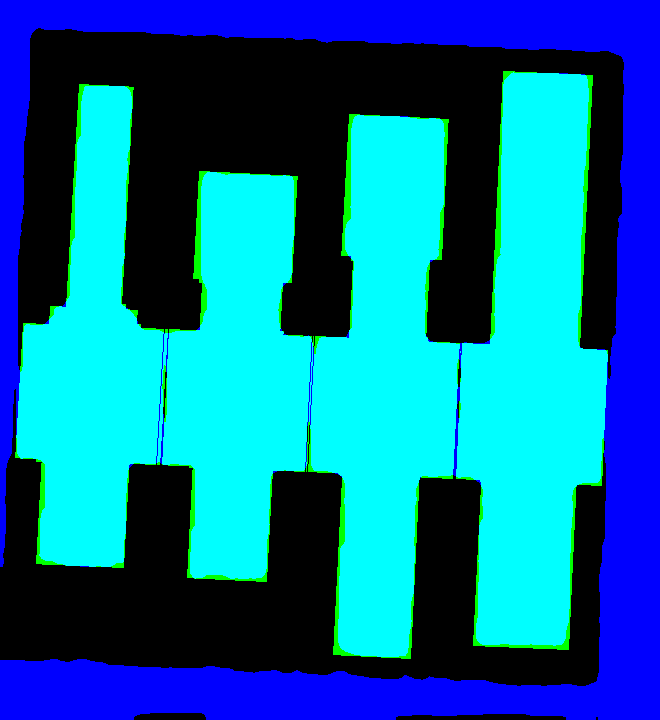

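```bash
python3 - <<'E'
import cv2,numpy as np
a=cv2.imread("pics/top0.png"); b=cv2.imread("pics/scene0.png")
f=lambda i: np.clip(i.astype(float)*1.8+20,0,255).astype(np.uint8)
cv2.imwrite("pics/z3.png",cv2.resize(f(a[0:480,0:260]),None,fx=1.25,fy=1.25))
cv2.imwrite("pics/z4.png",cv2.resize(f(b[0:480,0:340]),None,fx=1.25,fy=1.25))
E
```

```text
(no output)
```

View pics/z3.png

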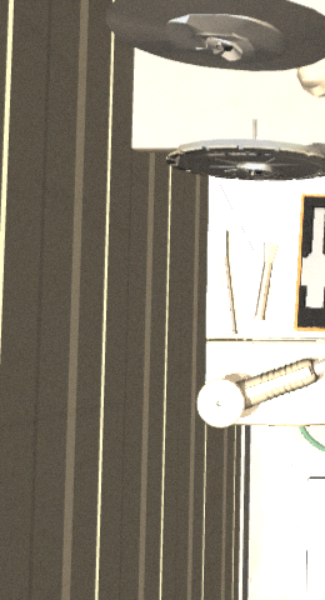

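View pics/z4.png

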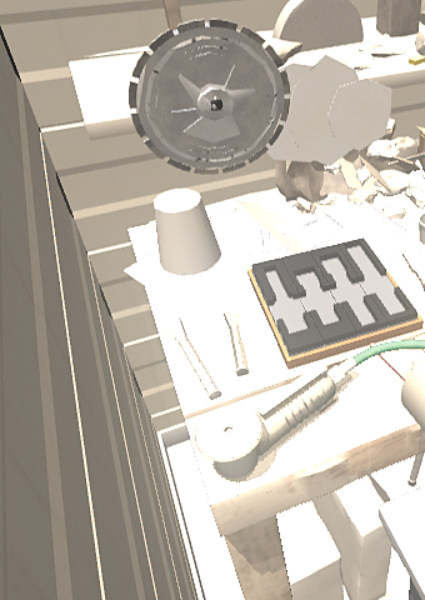

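```bash
python3 - <<'E'
import cv2,numpy as np
a=cv2.imread("pics/top0.png"); b=cv2.imread("pics/scene0.png")
f=lambda i: np.clip(i.astype(float)*1.5+20,0,255).astype(np.uint8)
cv2.imwrite("pics/z5.png",cv2.resize(f(a[340:480,50:250]),None,fx=4,fy=4))
cv2.imwrite("pics/z6.png",cv2.resize(f(b[330:480,0:200]),None,fx=4,fy=4))
E
```

```text
(no output)
```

View pics/z5.png

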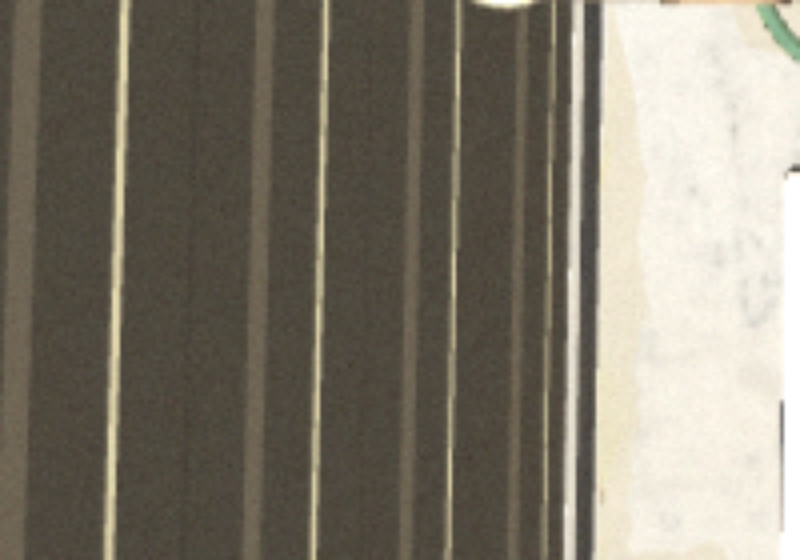

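View pics/z6.png

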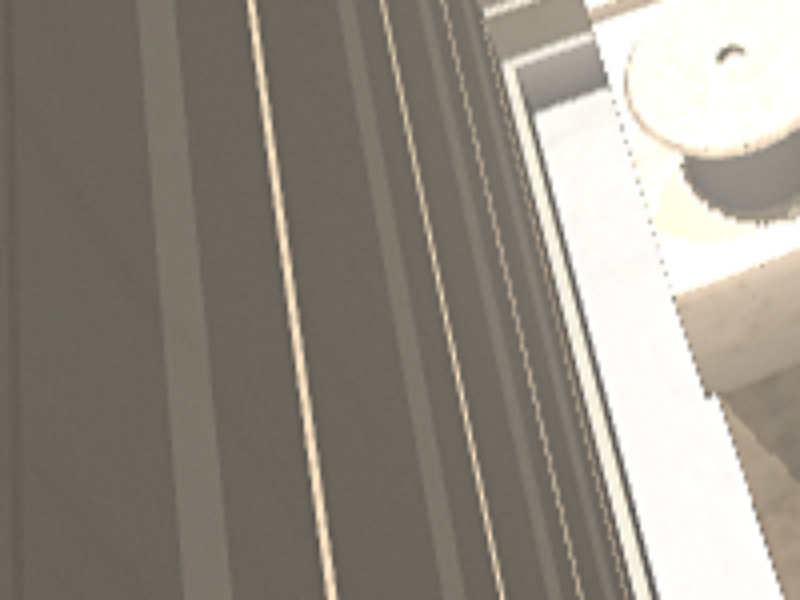

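```bash
python3 - <<'E'
from h import *
ct=vision.get_calibration("top"); cs=vision.get_calibration("scene")
def ray(c,u,v):
    return c['position'],RQ(c['orientation'])@np.array([(u-c['cx'])/c['fx'],(v-c['cy'])/c['fy'],1.])
for ut,us in [(549,575),(451,520),(321,445),(117,293),(572,588)]:
    p,d=ray(ct,50+ut/4,340+280/4); q,e=ray(cs,us/4,330+300/4)
    # lines along x: solve in (y,z)
    A=np.array([[d[1],-e[1]],[d[2],-e[2]]]); s=np.linalg.solve(A,[q[1]-p[1],q[2]-p[2]])
    print(p[1]+s[0]*d[1],p[2]+s[0]*d[2])
E
```

```text
0.45766715337695135 -0.5865420886416692
0.4728712568016739 -0.33082591768025016
0.4795599291104861 -0.05174058578175811
0.48045532294304766 0.25998752437075034
0.4522977482855424 -0.6526049975686536
```

```bash
cat >> h.py <<'E'
def qdown(a):
    M=np.array([[np.cos(a),np.sin(a),0],[np.sin(a),-np.cos(a),0],[0,0,-1]]); q=R.from_matrix(M).as_quat(); return np.array([q[3],q[0],q[1],q[2]])
TA=np.radians(-2.57)
def v(a): return np.arctan2(a[1],a[0])
PICK=dict(long_chisel=([.4503,.3211],[.6708,.3492],.101),short_chisel=([.4817,.2647],[.6433,.2404],.071),flat_rasp=([.4447,-.1401],[.6797,-.1728],.094),slim_gouge=([.6402,-.2468],[.6114,-.4321],.068))
SEAT=dict(slim_gouge=(.5805,.1415),short_chisel=(.5777,.0776),long_chisel=(.5748,.0136),flat_rasp=(.5719,-.0503))
def pick(n):
    h,b,s=PICK[n]; h=np.array(h);b=np.array(b); d=(b-h)/np.linalg.norm(b-h); return h+d*s, v(d)
E
python3 - <<'E'
from h import *
for n in PICK:
    p,a=pick(n); print(n,p.round(4),np.degrees(a).round(1))
    for s in (1,-1):
        for z in (.029,.2):
            q1=inverse_kinematics([*p,z],qdown(a+s*np.pi/2)); q2=inverse_kinematics([*SEAT[n],z+.03],qdown(TA+s*np.pi/2))
            print(s,z,None if q1 is None else np.round(q1,2),None if q2 is None else np.round(q2,2))
E
```

```text
long_chisel [0.5505 0.3339] 7.3
1 0.029 [ 0.44  0.54  1.62 -0.    0.98 -1.26] [-0.1   0.42  1.75 -0.    0.97 -1.62]
1 0.2 [ 0.44  0.4   1.4  -0.    1.35 -1.26] [-0.1   0.28  1.51 -0.    1.36 -1.62]
-1 0.029 [ 0.44  0.54  1.62 -0.    0.98  1.88] [-0.1   0.42  1.75 -0.    0.97  1.52]
-1 0.2 [ 0.44  0.4   1.4  -0.    1.35  1.88] [-0.1   0.28  1.51 -0.    1.36  1.52]
short_chisel [0.5519 0.2541] -8.6
1 0.029 [ 0.32  0.49  1.71 -0.    0.94 -1.1 ] [ 0.01  0.43  1.73 -0.    0.98 -1.51]
1 0.2 [ 0.32  0.34  1.48 -0.    1.32 -1.1 ] [ 0.01  0.29  1.49 -0.    1.36 -1.51]
-1 0.029 [ 0.32  0.49  1.71 -0.    0.94  2.04] [ 0.01  0.43  1.73 -0.    0.98  1.63]
-1 0.2 [ 0.32  0.34  1.48 -0.    1.32  2.04] [ 0.01  0.29  1.49 -0.    1.36  1.63]
flat_rasp [ 0.5378 -0.1531] -7.9
1 0.029 [-0.4   0.44  1.82 -0.    0.89 -1.83] [-0.21  0.42  1.75 -0.    0.97 -1.73]
1 0.2 [-0.4   0.27  1.59 -0.    1.28 -1.83] [-0.21  0.27  1.51 -0.    1.36 -1.73]
-1 0.029 [-0.4   0.44  1.82 -0.    0.89  1.31] [-0.21  0.42  1.75 -0.    0.97  1.41]
-1 0.2 [-0.4   0.27  1.59 -0.    1.28  1.31] [-0.21  0.27  1.51 -0.    1.36  1.41]
slim_gouge [ 0.6298 -0.314 ] -98.8
1 0.029 [-0.56  0.61  1.47 -0.    1.06 -0.41] [ 0.12  0.45  1.7  -0.    1.   -1.4 ]
1 0.2 [-0.56  0.49  1.25 -0.    1.41 -0.41] [ 0.12  0.31  1.46 -0.    1.38 -1.4 ]
-1 0.029 None [ 0.12  0.45  1.7  -0.    1.    1.74]
-1 0.2 None [ 0.12  0.31  1.46 -0.    1.38  1.74]
```

```bash
python3 - <<'E'
from h import *
print(r.nose_length)
p,a=pick("long_chisel")
r.move_to([*p,.2],qdown(a+np.pi/2))
im=vision.snapshot("wrist"); c=vision.get_calibration("wrist")
cv2.imwrite("pics/w1.png",im[:,:,::-1])
print(telemetry.current_t(),telemetry.current_ee_pos(),telemetry.current_opening())
for o in models.mark_of("long_chisel_mid","wrist")[:2]: print(o)
print(p,w2px(c,[*p,.0085])); h,b,s=PICK["long_chisel"]; print(w2px(c,[*h,.0085]),w2px(c,[*b,.005]))
E
```

```text
0.025
4.4 [0.55089949 0.33316957 0.20000337] 0.09395038302407416
{'at': [0.5519, 0.3363, 0.0143], 'score': 0.92}
[0.55048972 0.33386794] [320.51822578 215.1842705 ]
[320.51324167  97.60177182] [320.51003586 332.49788658]
```

View pics/w1.png

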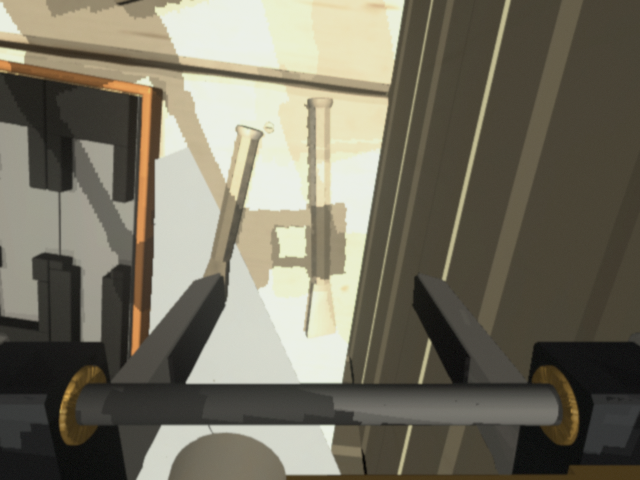

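```bash
cat >> h.py <<'E'
def st(s): print(s,round(telemetry.current_t(),2),np.round(telemetry.current_ee_pos(),4),"op",round(telemetry.current_opening(),4),"F",np.round(telemetry.current_wrist_force(),1))
def grasp(n,op=.055,zc=.028,f=40):
    p,a=pick(n); q=qdown(a+np.pi/2)
    gripper_to(op)
    r.move_l([*p,.06],q,vel=.15)
    g=r.move_l([*p,zc],q,vel=.06,guard=12); st(("down",g))
    gripper_to(0.0,f); st("grip")
    z=telemetry.current_ee_pos()
    r.move_l([z[0],z[1],.15],vel=.15); r.hold(.1); st("lift")
E
python3 - <<'E'
from h import *
grasp("long_chisel")
im=vision.snapshot("wrist"); cv2.imwrite("pics/w2.png",im[:,:,::-1])
E
```

```text
('down', False) 6.98 [0.5505 0.3338 0.0278] op 0.0555 F [ 0.  -0.8 -0.1]
grip 7.66 [0.5505 0.3339 0.0281] op 0.0165 F [0.2 0.3 2. ]
lift 8.72 [0.5497 0.3335 0.1485] op 0.0163 F [ 0.1  0.4 -2.1]
```

View pics/w2.png

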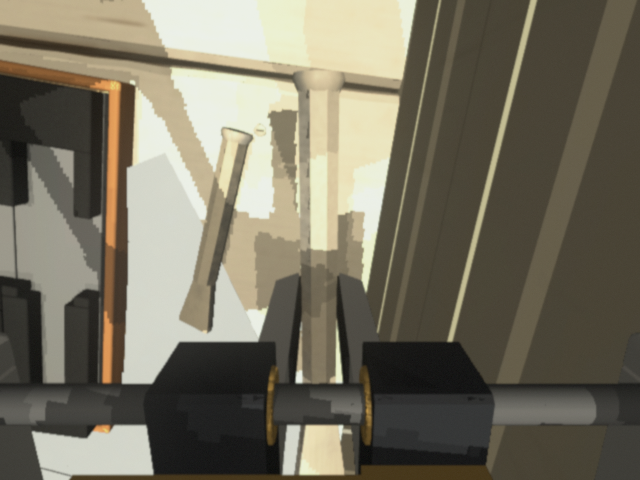

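```bash
cat >> h.py <<'E'
def expect(n,zmid):
    c=vision.get_calibration("wrist"); p=telemetry.current_ee_pos(); M=RQ(telemetry.current_tool_rot()); d=-M[:,1]
    if d[0]<0 and abs(d[0])>.5: d=-d
    print("dir",d.round(3))
    return c,p,d
def place(n,zc=.054,via=True,op=.05):
    s=SEAT[n]; q=qdown(TA+np.pi/2)
    r.move_to([*s,.15],q); st("above")
    r.move_l([*s,.085],q,vel=.15)
    im=vision.snapshot("wrist"); cv2.imwrite(f"pics/pl_{n}.png",im[:,:,::-1])
def lower(n,zc=.054,op=.045):
    s=SEAT[n]
    g=r.move_l([*s,zc],qdown(TA+np.pi/2),vel=.05,guard=10); st(("lowered",g))
    return g
E
python3 - <<'E'
from h import *
c,p,d=expect("long_chisel",0)
for z in (.0085+.1205,): 
    print(w2px(c,p*[1,1,0]+[0,0,z]-d*.101))
place("long_chisel"); st("x")
E
```

```text
dir [ 0.992  0.126 -0.003]
[320.56892947  71.00978234]
above 9.99 [0.575  0.0146 0.15  ] op 0.0164 F [-0.2  0.  -2.8]
x 10.62 [0.5758 0.0141 0.0859] op 0.0166 F [-0.4  0.6 -2.7]
```

View pics/pl_long_chisel.png

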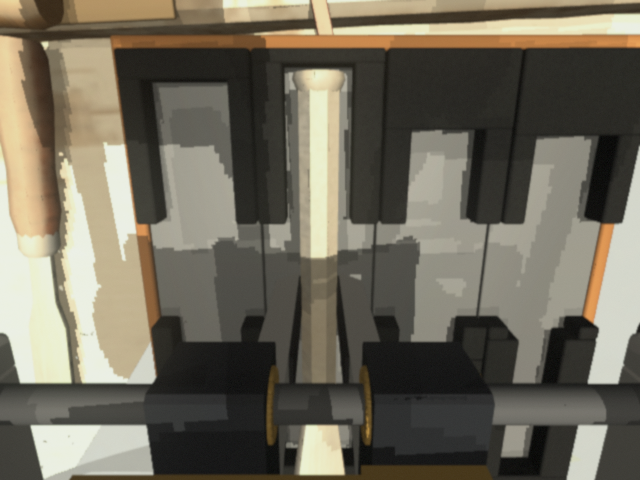

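```bash
cat >> h.py <<'E'
def finish(n,zc=.054,op=.045):
    g=lower(n,zc)
    gripper_to(op); st("open")
    p=telemetry.current_ee_pos(); r.move_l([p[0],p[1],.12],vel=.15); st("up")
    im=vision.snapshot("wrist"); cv2.imwrite(f"pics/dn_{n}.png",im[:,:,::-1])
E
python3 - <<'E'
from h import *
finish("long_chisel")
E
```

```text
('lowered', True) 11.23 [0.574  0.0136 0.054 ] op 0.0162 F [0.3 0.2 3.9]
open 11.87 [0.5731 0.0138 0.0532] op 0.0451 F [-0.4  0.4  0.6]
up 12.46 [0.5726 0.0139 0.1197] op 0.0444 F [-0.4  0.5  0.2]
```

View pics/dn_long_chisel.png

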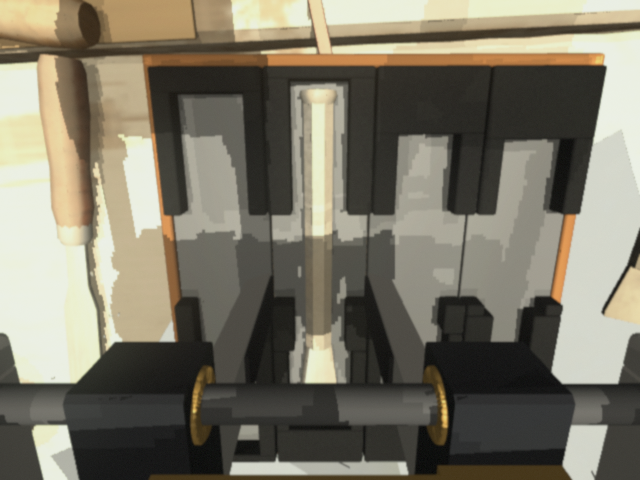

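```bash
python3 - <<'E'
from h import *
n="short_chisel"
p,a=pick(n); r.move_to([*p,.16],qdown(a+np.pi/2))
im=vision.snapshot("wrist"); c=vision.get_calibration("wrist"); cv2.imwrite("pics/w3.png",im[:,:,::-1])
h,b,s=PICK[n]; print(w2px(c,[*h,.009]),w2px(c,[*b,.005]),w2px(c,[*p,.009]))
print(models.mark_of(n+"_mid","wrist")[:2],p); st("a")
E
```

```text
[321.84342583 135.8839623 ] [321.62234663 326.99782428] [321.75048755 226.61718117]
[{'at': [0.5513, 0.2604, 0.0079], 'score': 0.66}, {'at': [0.5733, 0.0124, 0.0353], 'score': 0.25}] [0.55191065 0.25414233]
a 13.57 [0.5521 0.2526 0.1594] op 0.0448 F [ 0.8 -0.9 -0.9]
```

View pics/w3.png

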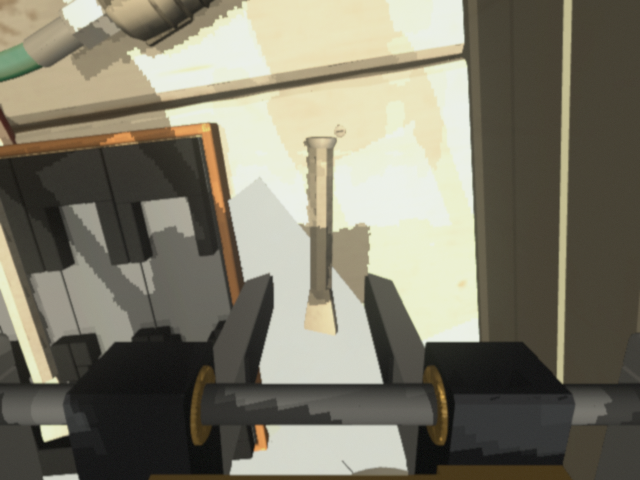

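```bash
python3 - <<'E'
from h import *
n="short_chisel"
grasp(n); place(n)
E
```

```text
('down', False) 15.47 [0.5519 0.2541 0.0278] op 0.0545 F [-1.1  0.9 -0.1]
grip 16.14 [0.552  0.2542 0.0281] op 0.0177 F [-0.5  0.3  0.6]
lift 17.21 [0.5511 0.2539 0.1486] op 0.0178 F [-0.7 -0.3 -1.7]
above 17.95 [0.5775 0.0783 0.1497] op 0.0173 F [ 0.2  0.  -1.7]
```

View pics/pl_short_chisel.png

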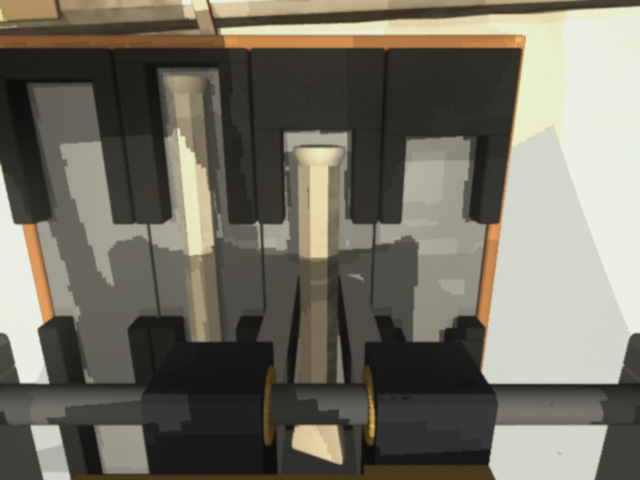

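```bash
python3 - <<'E'
from h import *
c=vision.get_calibration("wrist"); st("")
for u,vv,z in [(319,146,.076),(319,148,.067),(319,131,.042),(345,464,.065)]:
    print(px2w(c,u,vv,z).round(4))
p=telemetry.current_ee_pos(); e=np.array([np.cos(TA),np.sin(TA)])
print("expected head",np.array(p[:2])-.071*e,"recess end",np.array(SEAT["short_chisel"])-.078*e,"blade",np.array(p[:2])+.093*e)
E
```

```text
18.58 [0.5786 0.0785 0.0859] op 0.018 F [-0.1  0.3 -1.3]
[0.5077 0.0809 0.076 ]
[0.509  0.0809 0.067 ]
[0.5023 0.0812 0.042 ]
[0.683  0.0879 0.065 ]
expected head [0.50766624 0.08165152] recess end [0.49977845 0.08109751] blade [0.67150128 0.07429777]
```

```bash
python3 - <<'E'
from h import *
finish("short_chisel")
n="flat_rasp"
p,a=pick(n); r.move_to([*p,.17],qdown(a+np.pi/2)); gripper_to(.07)
im=vision.snapshot("wrist"); c=vision.get_calibration("wrist"); cv2.imwrite("pics/w4.png",im[:,:,::-1])
h,b,s=PICK[n]; print(w2px(c,[*h,.013]),w2px(c,[*b,.013]),w2px(c,[*p,.013]))
print(models.mark_of(n+"_mid","wrist")[:2],p); st("a")
E
```

```text
('lowered', True) 19.19 [0.5769 0.0775 0.054 ] op 0.0176 F [-0.4  0.4  2.5]
open 19.81 [0.576  0.0776 0.0534] op 0.0446 F [-0.5 -0.2  0.4]
up 20.4 [0.5756 0.0776 0.1197] op 0.0448 F [-0.4 -0.3  0.9]
[319.72520615 104.46019027] [319.55380472 374.92291291] [319.6490425  224.64255359]
[{'at': [0.5339, -0.153, 0.0113], 'score': 0.86}] [ 0.53780297 -0.15305518]
a 22.09 [ 0.5378 -0.153   0.17  ] op 0.0698 F [0.6 0.  0.3]
```

View pics/w4.png

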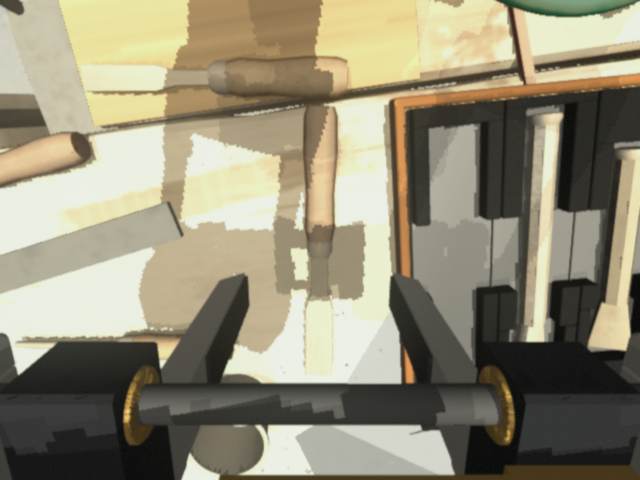

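View pics/dn_short_chisel.png

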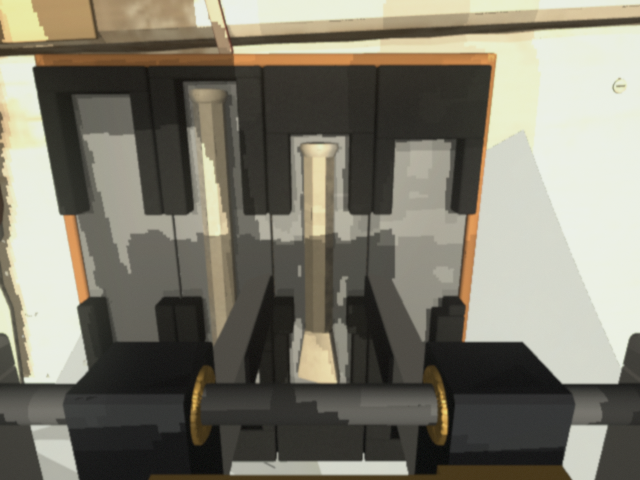

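```bash
python3 - <<'E'
from h import *
n="flat_rasp"
grasp(n,op=.06,zc=.030,f=40); place(n)
E
```

```text
('down', False) 24.02 [ 0.5377 -0.153   0.0297] op 0.0601 F [ 0.4 -0.3  0.5]
grip 24.68 [ 0.5379 -0.1529  0.0302] op 0.0241 F [-0.3 -0.   0.3]
lift 25.73 [ 0.5371 -0.1526  0.1487] op 0.0242 F [-0.6 -0.4 -3.1]
above 26.24 [ 0.5717 -0.0494  0.1492] op 0.0241 F [-0.9 -0.7 -3.4]
```

View pics/pl_flat_rasp.png

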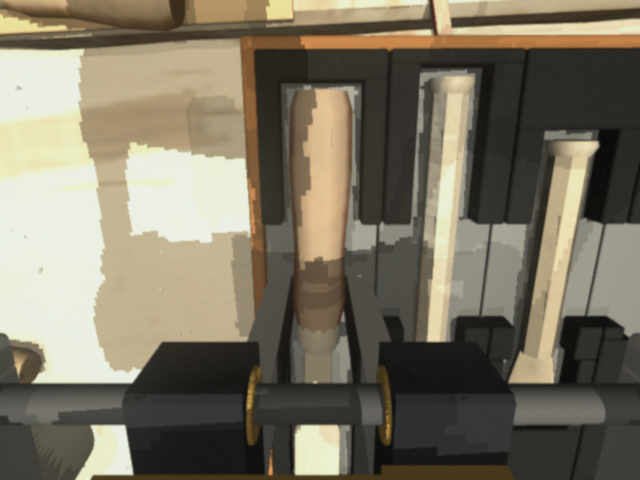

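```bash
python3 - <<'E'
from h import *
c=vision.get_calibration("wrist"); st("")
print(px2w(c,320,88,.075).round(4),px2w(c,320,85,.042).round(4))
finish("flat_rasp",zc=.056,op=.05)
E
```

```text
26.88 [ 0.5727 -0.0512  0.0859] op 0.0241 F [ 0.3  0.5 -1.5]
[ 0.4794 -0.0471  0.075 ] [ 0.4753 -0.0468  0.042 ]
('lowered', True) 27.46 [ 0.5713 -0.0501  0.0561] op 0.024 F [-0.8 -0.6  5. ]
open 28.06 [ 0.5705 -0.05    0.0552] op 0.0499 F [-0.3  0.2  0.7]
up 28.64 [ 0.5701 -0.0499  0.1197] op 0.0502 F [0.  0.1 0.4]
```

View pics/dn_flat_rasp.png

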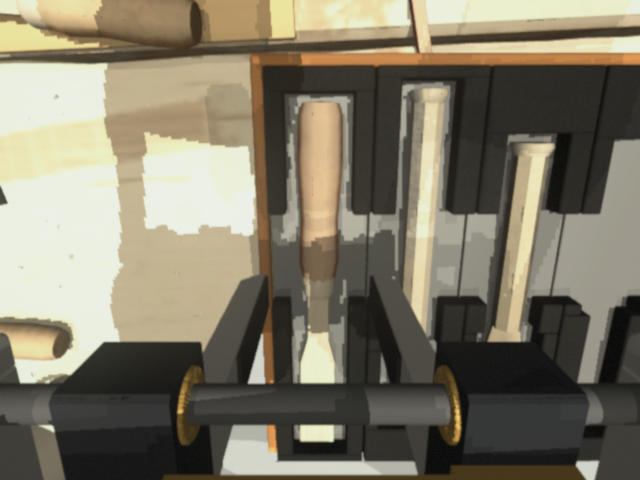

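```bash
python3 - <<'E'
from h import *
n="slim_gouge"
p,a=pick(n); r.move_to([*p,.18],qdown(a+np.pi/2))
im=vision.snapshot("wrist"); c=vision.get_calibration("wrist"); cv2.imwrite("pics/w5.png",im[:,:,::-1])
h,b,s=PICK[n]; print(w2px(c,[*h,.012]),w2px(c,[*b,.012]),w2px(c,[*p,.012]))
print(models.mark_of(n+"_mid","wrist")[:2],p); st("a")
E
```

```text
[328.2915949  139.01027165] [327.43938341 348.29870448] [327.9519467  222.42200859]
[{'at': [0.6315, -0.3125, 0.0113], 'score': 0.79}] [ 0.62975658 -0.31399327]
a 30.0 [ 0.6244 -0.3131  0.1753] op 0.0498 F [-8.3 -0.5 -5.2]
```

View pics/w5.png

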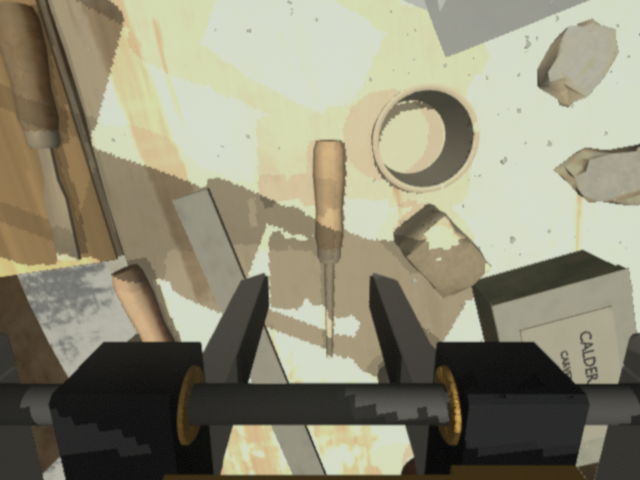

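```bash
python3 - <<'E'
from h import *
for n in ("top","scene"):
    im=vision.snapshot(n); cv2.imwrite(f"pics/{n}5.png",im[:,:,::-1])
    if n=="top": cv2.imwrite("pics/top5z.png",cv2.resize(im[70:270,340:580,::-1],None,fx=3,fy=3,interpolation=cv2.INTER_CUBIC))
    else: cv2.imwrite("pics/scene5z.png",cv2.resize(im[0:260,300:640,::-1],None,fx=2.3,fy=2.3,interpolation=cv2.INTER_CUBIC))
st("");print(telemetry.current_joints(),telemetry.current_torque(),telemetry.current_joint_efforts())
E
```

```text
30.1 [ 0.6243 -0.3131  0.1753] op 0.0499 F [-6.3 -1.2 -5. ]
[-0.56279087  0.50013187  1.28540125 -0.00312661  1.37086552 -0.40574597] [ 0.08852778  0.85807051 -0.30185282] [  3.0285345  -56.43041968 -28.851825     1.19132169  -1.94924332
  -0.29423556]
```

View pics/top5z.png

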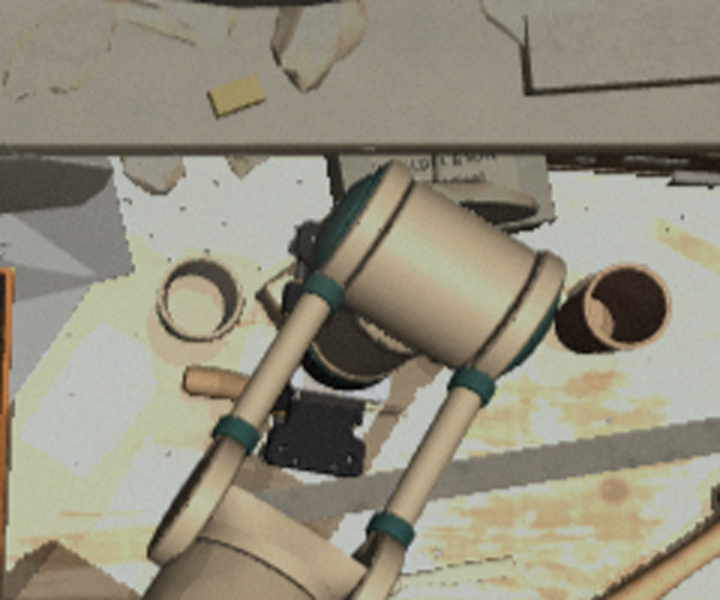

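View pics/scene5z.png

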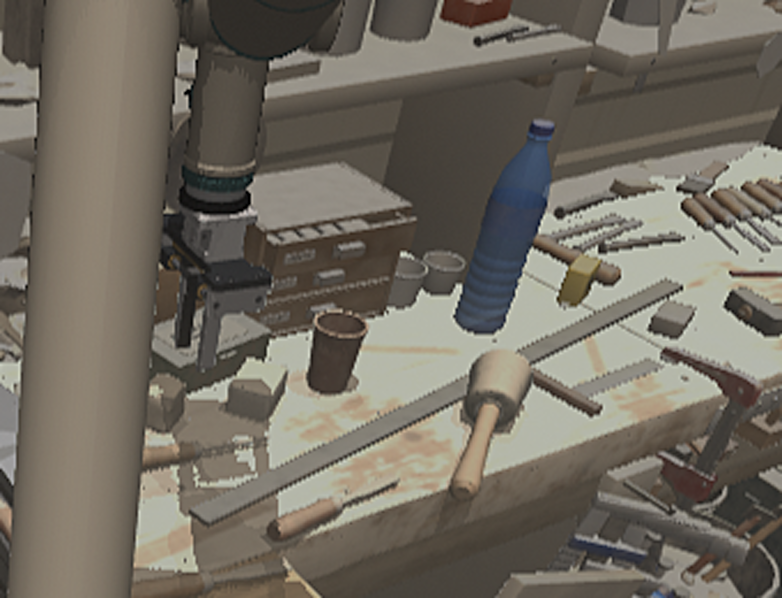

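```bash
python3 - <<'E'
import cv2
a=cv2.imread("pics/top0.png");b=cv2.imread("pics/scene0.png")
import numpy as np
x=cv2.resize(a[80:180,400:560],None,fx=5,fy=5,interpolation=cv2.INTER_CUBIC); cv2.imwrite("pics/d1.png",x)
x=cv2.resize(b[20:170,310:450],None,fx=4,fy=4,interpolation=cv2.INTER_CUBIC); cv2.imwrite("pics/d2.png",x)
E
```

```text
(no output)
```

View pics/d1.png

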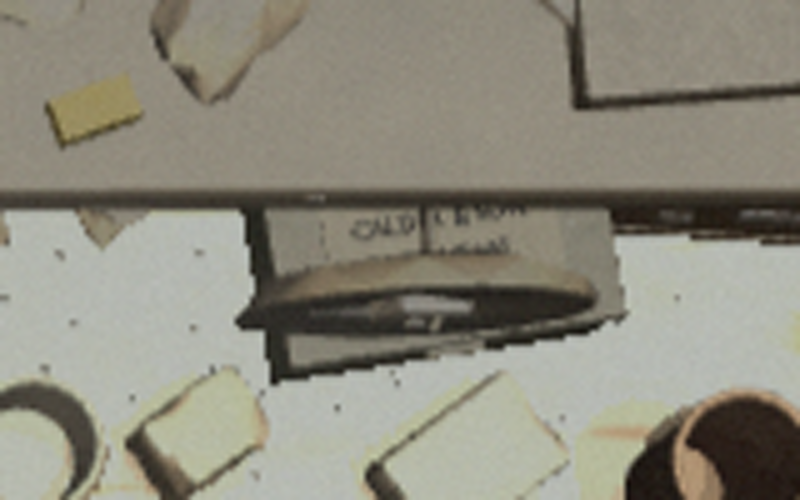

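View pics/d2.png

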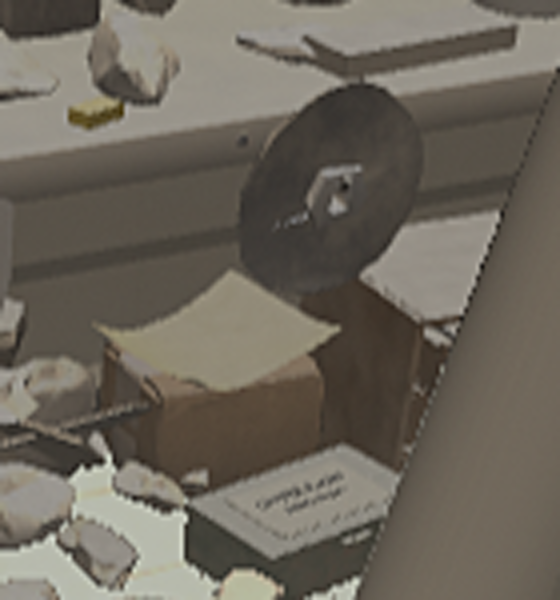

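```bash
python3 - <<'E'
from h import *
ct=vision.get_calibration("top"); cs=vision.get_calibration("scene")
def ray(c,u,v):
    d=RQ(c['orientation'])@np.array([(u-c['cx'])/c['fx'],(v-c['cy'])/c['fy'],1.]); return c['position'],d/np.linalg.norm(d)
def tri(t,s):
    p,d=ray(ct,*t);q,e=ray(cs,*s)
    k=np.linalg.lstsq(np.c_[d,-e],q-p,rcond=None)[0]; a=p+k[0]*d;b=q+k[1]*e; return ((a+b)/2).round(3),np.linalg.norm(a-b).round(4)
print("hub",tri((486,143),(395,67.5)))
print("yellow",tri((412.4,109),(328,49.5)))
for nm,(t) in dict(discL=(449,143),discR=(519,140),disctop=(485,132),shelf=(486,121)).items():
    for z in (.25,.3,.35,.4): print(nm,z,px2w(ct,*t,z)[:2].round(3))
for s in ((395,67.5),(400,40.5),(384,93),(371,70),(415,60)): print(s,[px2w(cs,*s,z).round(3).tolist() for z in (.2,.3)])
print(px2w(ct,486,143,.3))
E
```

```text
hub (array([ 0.703, -0.373,  0.35 ]), np.float64(0.0018))
yellow (array([ 0.762, -0.213,  0.398]), np.float64(0.0116))
discL 0.25 [ 0.726 -0.321]
discL 0.3 [ 0.714 -0.31 ]
discL 0.35 [ 0.703 -0.299]
discL 0.4 [ 0.692 -0.288]
discR 0.25 [ 0.732 -0.475]
discR 0.3 [ 0.721 -0.457]
discR 0.35 [ 0.709 -0.44 ]
discR 0.4 [ 0.697 -0.422]
disctop 0.25 [ 0.75 -0.4 ]
disctop 0.3 [ 0.738 -0.386]
disctop 0.35 [ 0.725 -0.372]
disctop 0.4 [ 0.713 -0.357]
shelf 0.25 [ 0.775 -0.403]
shelf 0.3 [ 0.761 -0.388]
shelf 0.35 [ 0.748 -0.374]
shelf 0.4 [ 0.734 -0.359]
(395, 67.5) [[1.025, -0.618, 0.2], [0.81, -0.453, 0.3]]
(400, 40.5) [[1.247, -0.795, 0.2], [0.995, -0.601, 0.3]]
(384, 93) [[0.865, -0.468, 0.2], [0.677, -0.328, 0.3]]
(371, 70) [[1.039, -0.531, 0.2], [0.822, -0.381, 0.3]]
(415, 60) [[1.054, -0.724, 0.2], [0.835, -0.541, 0.3]]
[ 0.7141698 -0.3877975  0.3      ]
```

```bash
cat >> h.py <<'E'
T=np.radians(15)
def qtilt(a,t=T):
    ex=np.array([np.cos(a),np.sin(a),0]); k=np.array([0,0,1.])
    x=np.cos(t)*ex+np.sin(t)*k; z=np.sin(t)*ex-np.cos(t)*k; y=np.cross(z,x)
    q=R.from_matrix(np.c_[x,y,z]).as_quat(); return np.array([q[3],q[0],q[1],q[2]]),x,z
E
python3 - <<'E'
from h import *
r.move_l([.55,-.29,.2],vel=.12); r.hold(.1); st("off")
p,a=pick("slim_gouge"); q,x,z=qtilt(a+np.pi/2)
C=np.array([*p,.014]); t=C-z*.020
for d in (0,.04,.1): print(np.round(t-z*d,4),inverse_kinematics(t-z*d,q))
qs,xs,zs=qtilt(TA+np.pi/2); Cs=np.array([*SEAT["slim_gouge"],.040])
for d in (0,.05,.1): print(np.round(Cs-zs*.02+[0,0,d],4),inverse_kinematics(Cs-zs*.02+[0,0,d],qs))
print(x,z,xs,zs)
E
```

```text
off 31.07 [ 0.5507 -0.2903  0.1996] op 0.0503 F [-0.9  0.7 -0. ]
[ 0.6246 -0.3132  0.0333] [-0.62633342  0.50601935  1.70961447  0.18373723  0.70005752 -0.59942561]
[ 0.6144 -0.3116  0.072 ] [-0.6342338   0.45079052  1.69206681  0.17204929  0.77283318 -0.58975532]
[ 0.5991 -0.3092  0.1299] [-0.64656616  0.37391198  1.65439161  0.15841889  0.88759307 -0.57858606]
[0.5803 0.1363 0.0593] [-0.04789748  0.43756074  1.75693971  0.31866208  0.97217291 -1.75775139]
[0.5803 0.1363 0.1093] [-0.04789748  0.38340531  1.69825255  0.29788966  1.07971218 -1.71773471]
[0.5803 0.1363 0.1593] [-0.04789748  0.33750633  1.63096755  0.28274458  1.18817235 -1.68199418]
[ 0.95446633 -0.14834663  0.25881905] [ 0.25574848 -0.03974936 -0.96592583] [0.04331204 0.96495428 0.25881905] [ 0.01160543  0.25855872 -0.96592583]
```

```bash
python3 - <<'E'
from h import *
p,a=pick("slim_gouge"); q,x,z=qtilt(a+np.pi/2)
C=np.array([*p,.014]); t=C-z*.020
gripper_to(.04)
r.move_to(t-z*.1,q); r.hold(.1); st("pre")
im=vision.snapshot("wrist"); cv2.imwrite("pics/w6.png",im[:,:,::-1])
c=vision.get_calibration("wrist"); h,b,s=PICK["slim_gouge"]; print(w2px(c,[*h,.014]),w2px(c,[*p,.014]),w2px(c,[*b,.012]),w2px(c,t+z*.025))
g=r.move_l(t-z*.03,q,vel=.1,guard=8); st(g)
im=vision.snapshot("wrist"); cv2.imwrite("pics/w7.png",im[:,:,::-1])
E
```

```text
pre 32.07 [ 0.6004 -0.3099  0.1318] op 0.0402 F [-0.9 -0.5  0.3]
[315.10097527 139.55971575] [315.2424505 234.6572228] [314.8372995  373.33021754] [315.28562108 232.81969909]
False 32.97 [ 0.6173 -0.3122  0.0628] op 0.0398 F [-0.4  0.2 -0.6]
```

View pics/w6.png

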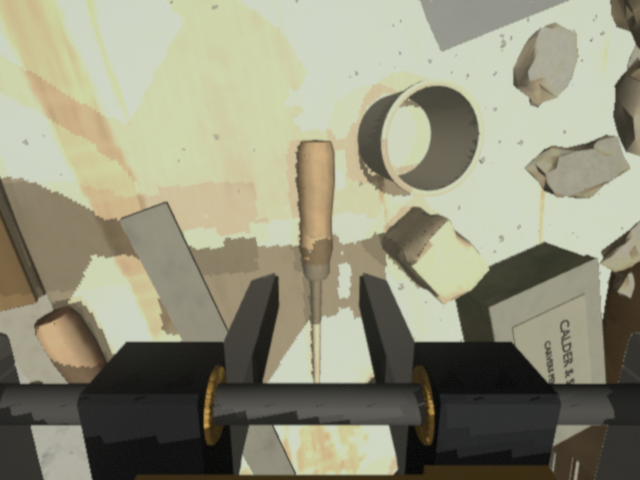

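View pics/w7.png

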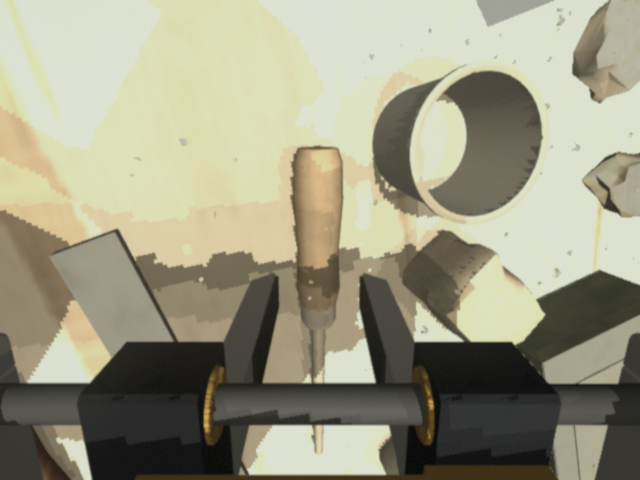

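```bash
python3 - <<'E'
from h import *
p,a=pick("slim_gouge"); q,x,z=qtilt(a+np.pi/2)
C=np.array([*p,.014]); t=C-z*.020
g=r.move_l(t,q,vel=.05,guard=8); st(g)
gripper_to(0,40); st("grip")
r.move_l(t-z*.04,q,vel=.08); r.hold(.1); st("lift")
r.move_l(t-z*.12-[.03,0,0],q,vel=.12); st("lift2")
im=vision.snapshot("wrist"); cv2.imwrite("pics/w8.png",im[:,:,::-1])
E
```

```text
False 33.77 [ 0.6247 -0.3132  0.0332] op 0.0401 F [ 0.8  0.4 -0.1]
grip 34.18 [ 0.6248 -0.3133  0.0337] op 0.0241 F [-0.4  0.5  1.5]
lift 34.93 [ 0.6141 -0.3113  0.0715] op 0.0239 F [ 0.6 -0.1 -0.5]
lift2 35.85 [ 0.5638 -0.3083  0.1488] op 0.0237 F [-0.2  0.4 -1.9]
```

View pics/w8.png

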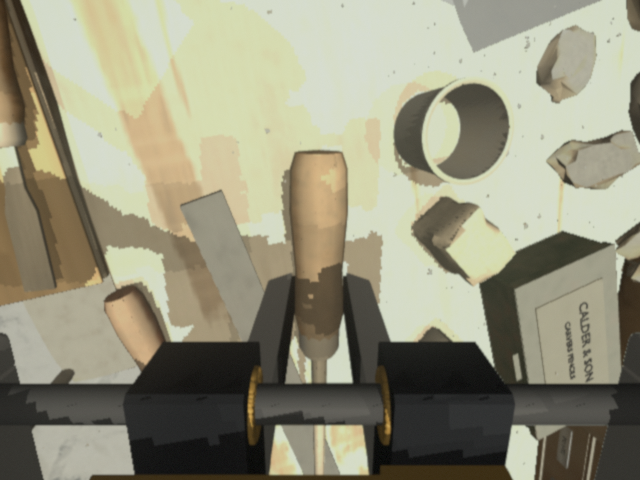

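```bash
python3 - <<'E'
from h import *
qs,xs,zs=qtilt(TA+np.pi/2); t=np.array([*SEAT["slim_gouge"],.040])-zs*.02
r.move_to(t+[0,0,.1],qs); st("above")
r.move_l(t+[0,0,.032],qs,vel=.12); r.hold(.15); st("pre")
c=vision.get_calibration("wrist")
im=vision.snapshot("wrist"); cv2.imwrite("pics/w9.png",im[:,:,::-1])
e=np.array([np.cos(TA),np.sin(TA),0]); s=np.array([*SEAT["slim_gouge"],0])
for n,k in dict(recend=-.075,rectip=.136).items(): print(n,w2px(c,s+e*k+[0,0,.042]))
print("handle end exp",w2px(c,s-e*.068+[0,0,.072]))
E
```

```text
above 37.54 [0.5806 0.1356 0.1592] op 0.0238 F [-0.1 -0.  -1. ]
pre 38.41 [0.5811 0.1363 0.0924] op 0.0239 F [ 0.1  0.4 -1.8]
recend [304.3356976  131.78596839]
rectip [307.59216516 464.70465291]
handle end exp [319.75800438 149.55403279]
```

View pics/w9.png

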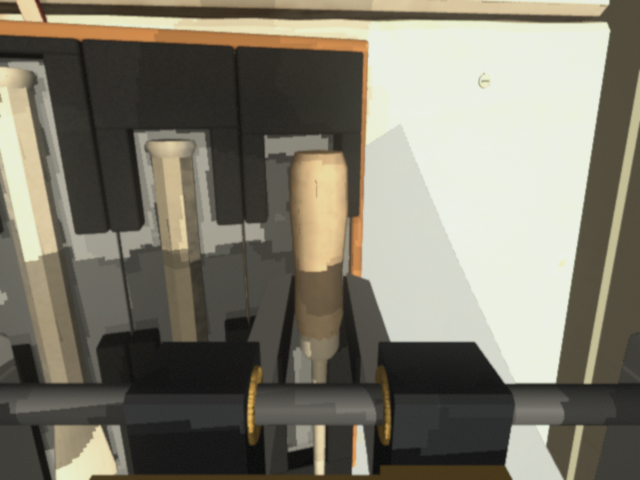

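```bash
python3 - <<'E'
from h import *
qs,xs,zs=qtilt(TA+np.pi/2); t=np.array([*SEAT["slim_gouge"],.040])-zs*.02
g=r.move_l(t-[0,0,.001],qs,vel=.05,guard=6); st(("low",g))
gripper_to(.04); st("open")
r.move_l(t-zs*.07,qs,vel=.12); st("up")
im=vision.snapshot("wrist"); cv2.imwrite("pics/w10.png",im[:,:,::-1])
r.move_l(t+[0,0,.14],qs,vel=.2)
r.move_to([.45,-.25,.3],qdown(np.pi/2-.4))
im=vision.snapshot("top"); cv2.imwrite("pics/top6.png",im[:,:,::-1])
cv2.imwrite("pics/top6z.png",cv2.resize(im[140:290,160:360,::-1],None,fx=4,fy=4,interpolation=cv2.INTER_CUBIC))
st("end")
E
```

```text
('low', True) 39.07 [0.5796 0.1365 0.0595] op 0.0234 F [ 0.6 -1.   3.6]
open 39.55 [0.5788 0.1363 0.059 ] op 0.0398 F [-0.1  0.6 -0.3]
up 40.28 [0.579  0.1183 0.1265] op 0.0399 F [-0.1  0.3  0.3]
end 42.47 [ 0.4504 -0.2491  0.2995] op 0.0399 F [-1.  -0.9  0.4]
```

View pics/w10.png

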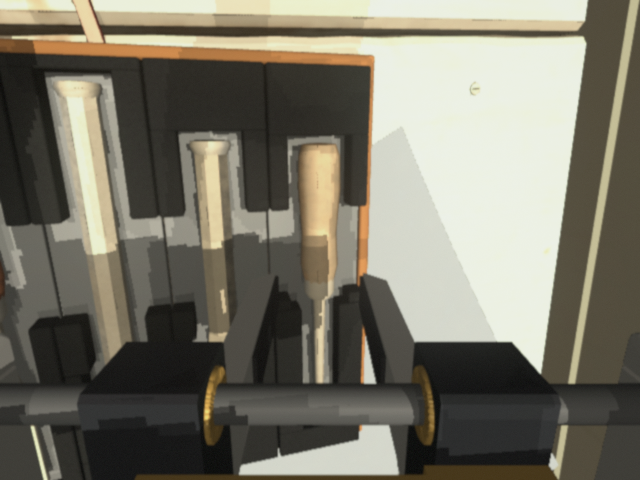

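View pics/top6z.png

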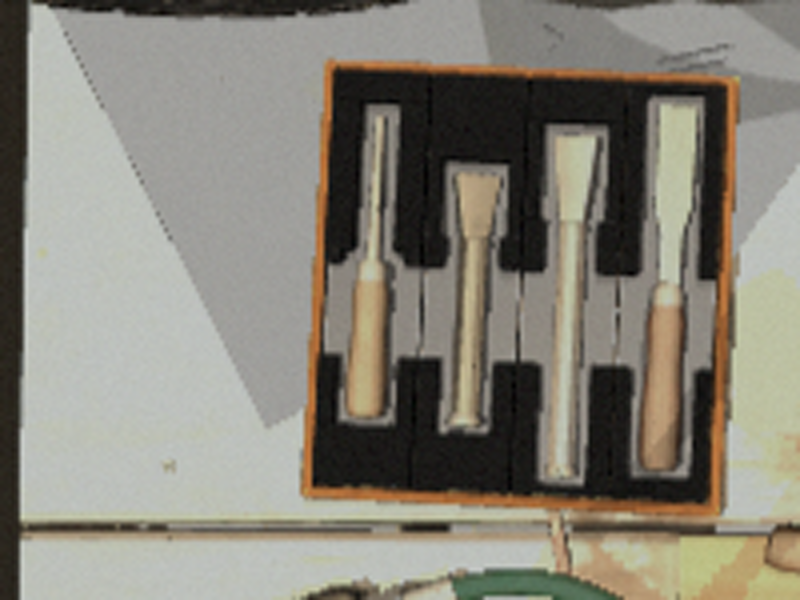

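View pics/top6.png

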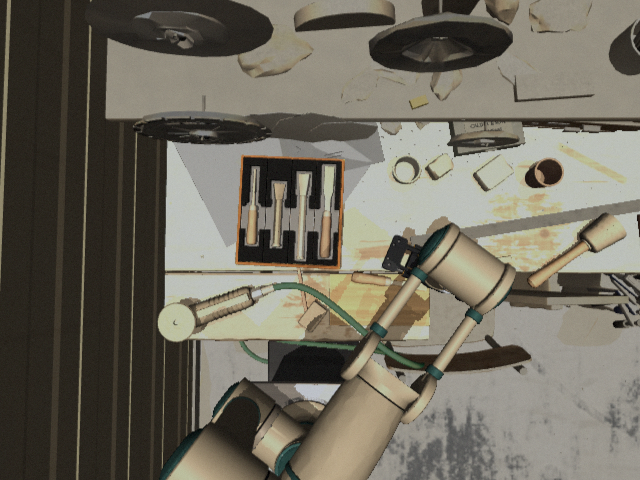

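```bash
python3 - <<'E'
from h import *
r.hold(.3); st("final"); r.sign_off(); print("signed")
E
```

```text
final 42.77 [ 0.4502 -0.2496  0.2998] op 0.0399 F [-0.1  0.1 -0.4]
the job is handed in; nothing more can be done
signed
```

I put the kit back in the order asked: long chisel, short chisel, rasp, then slender gouge. Each lies in its own recess with the blade end where the outline has it. I handed the job in at 42.8 s, with the gripper in the air and touching nothing.

**Last checks:**
- The final top picture shows a grey recess margin round all four tools, so none lies on the foam.
- Each tool met the recess floor within about 1 mm of the expected height when lowered.

**What went wrong or disagreed:**
- **Contact:** On the first upright approach to the slender gouge, the gripper seems to have touched the disc hanging under the shelf, at about 8–10 N. That is below the 40 N limit. I backed off and did that pick and placing with the tool tilted 15°. The disc looks unmoved in the last picture.
- **Recess position:** For the short chisel's recess end, the wrist and top cameras differed by about 2.5 mm, which is within the 7 mm play.
- **Broad gouges:** I didn't touch either one. In the last picture one lies where it was, but the arm hides the other, so I couldn't re-check it.

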